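# Load the sliding bench caddy and hold it in its notch

## Task

Sort the loose parts into the sliding caddy: both orange file handles into its orange bin and the cork sanding block into its blue bin. Then grip the caddy by its black paddle and slide it along the rail towards the yellow clip until you feel its ball click into the clip's notch, red mark on red mark, without running on past the notch; finish there, still gripping the paddle and holding the caddy steady. Leave the other tools on the bench where they are.

Things in the scene. Friction and masses are not known exactly. Their poses are not given: they have to be found in the camera images.
- handle_a_mid (a point): First orange plastic file handle with a brass ferrule, loose on the bench, lying on its side: a barrel 85 mm long, 29 mm in diameter over most of its length, 45 g. Point: its centre, 14.5 mm above the bench. Its x axis runs along the handle (ferrule at +x).
- handle_b_mid (a point): Second orange file handle, same shape and size, same axes. Point: its centre.
- cork_mid (a point): Cork sanding block, loose, 70 mm (its x) by 40 mm (its y) by 30 mm high, 60 g. Point: its centre, 15 mm above the bench.
- bin_orange (a point): Centre of the inner floor of the caddy's orange bin, 32 mm above the bench. The bin is inside 100 mm (x) by 90 mm (y), walls 4 mm thick, open at the top, rim 36 mm above this floor (68 mm above the bench). Axes as the rail's: y runs along the rail, z up.
- bin_blue (a point): The same for the blue bin, which adjoins the orange one on its -y side (98 mm between centres). Both bins are one with the caddy and slide with it.
- paddle_mid (a point): Centre of the grip of the caddy's black upright paddle, on an aluminium tab in front of the bins (94 mm to -x of the bins' centre line): 16 mm thick along the rail (y), 26 mm across (x); its top is 20 mm above this point (86 mm above the bench), the tab's top 32 mm below it. Grip from above, fingers closing along the rail. Axes as the rail's.
- caddy: The sliding caddy itself: both bins, tab and paddle in one. Origin: on the bench under the middle of the two bins. Axes as the rail's.
- pointer (a point): Red mark at the front edge of the caddy's tab, level with the paddle's middle and the ball (same y), 34 mm above the bench. The caddy (about 0.75 kg plus load) slides only along the rail's y axis, rail friction about 2.5 N; it starts on the +y side and goes towards -y. The rail lies across the robot, turned up to 0.15 rad. Axes as the rail's.
- notch_mark (a point): Red mark at the notch of the yellow clip fixed on the rail's front, 15 mm above the bench. Notched: 'pointer' and this mark have equal y in the rail's axes. The ball under the tab meets the first crest 12 mm before the notch (about 6 N more push), tops it 6 mm before, then pulls the caddy into the notch; pushing on meets an equal second crest, its top 6 mm beyond. Axes as the rail's.
- wax_jar: Bystander: small amber jar with black lid, 42 mm across, 42 mm high, standing among the loose parts. Origin: centre of its underside.
- screwdriver: Bystander: screwdriver with red handle, 200 mm long, lying. Origin: under its middle.
- hammer: Bystander: hammer, 270 mm long, lying at the back. Origin: under its middle.
- tape_measure: Bystander: yellow tape measure, 62 by 62 mm, 34 mm high. Origin: centre of its underside.
- glue_bottle: Bystander: white glue bottle with red cap, 56 mm across, 150 mm high, at the back. Origin: centre of its underside.
- wedge: Bystander: dark wood offcut 110 by 45 mm, 22 mm high. Origin: centre of its underside.

How it is judged (in metres and radians):
On the way:
1. both handles lie released in the orange bin and the cork block in the blue bin, with the caddy still more than 30 mm short of the notch (x of handle_a_mid in the frame of bin_orange between -0.05 and 0.05 m and y of handle_a_mid in the frame of bin_orange between -0.045 and 0.045 m and z of handle_a_mid in the frame of bin_orange between 0 and 0.045 m and x of handle_b_mid in the frame of bin_orange between -0.05 and 0.05 m and y of handle_b_mid in the frame of bin_orange between -0.045 and 0.045 m and z of handle_b_mid in the frame of bin_orange between 0 and 0.045 m and x of cork_mid in the frame of bin_blue between -0.05 and 0.05 m and y of cork_mid in the frame of bin_blue between -0.045 and 0.045 m and z of cork_mid in the frame of bin_blue between 0 and 0.045 m and contact force between the fingers and handle_a below 0.2 N and contact force between the fingers and handle_b below 0.2 N and contact force between the fingers and cork_block below 0.2 N and y of pointer in the frame of notch_mark above 0.03 m), for 0.2 s.
At the end, for the whole second after the job is handed in: Handles in the orange bin, cork block in the blue one (centres within the walls, under 45 mm above the bin floor, fingers off them); red mark within 3 mm of the notch along the rail, caddy still (under 10 mm/s); fingers still grip the paddle (over 2 N, within 40 mm of its middle) (x of handle_a_mid in the frame of bin_orange between -0.05 and 0.05 m and y of handle_a_mid in the frame of bin_orange between -0.045 and 0.045 m and z of handle_a_mid in the frame of bin_orange between 0 and 0.045 m and x of handle_b_mid in the frame of bin_orange between -0.05 and 0.05 m and y of handle_b_mid in the frame of bin_orange between -0.045 and 0.045 m and z of handle_b_mid in the frame of bin_orange between 0 and 0.045 m and x of cork_mid in the frame of bin_blue between -0.05 and 0.05 m and y of cork_mid in the frame of bin_blue between -0.045 and 0.045 m and z of cork_mid in the frame of bin_blue between 0 and 0.045 m and contact force between the fingers and handle_a below 0.2 N and contact force between the fingers and handle_b below 0.2 N and contact force between the fingers and cork_block below 0.2 N and y of pointer in the frame of notch_mark between -0.003 and 0.003 m and linear speed of caddy below 0.01 m/s and contact force between the fingers and caddy above 2 N and distance between the grasp point and paddle_mid below 0.04 m); the arm keeps its last pose, push and grip.
It fails at once if the caddy runs more than 9 mm past the notch (y of pointer in the frame of notch_mark below -0.009 m).
It fails at once if another tool on the bench is moved more than 30 mm (distance of any of wax_jar, screwdriver, hammer, tape_measure, glue_bottle, wedge from where it was at the start of the episode above 0.03 m).
It also fails if it takes over 72 s, if anything falls off the work surface, if the arm or the gripper's body presses on something with over 40 N, if the wrist force passes 120 N, or if a joint passes its speed limit or range.

## Robot

A 6-joint arm with a two-finger parallel gripper is mounted at the origin on the work surface. World frame = base frame: x ahead of the robot, y to its left, z up, the work surface at z = 0. Lengths are in mm, angles in degrees, forces in N, time in s.
With the tool pointing down it reaches from about 300 to 850 mm from the base axis. Payload 4.2 kg.
Tool frame: the origin (TCP) lies between the finger pads; the fingertips stand 22 mm ahead of it and the grasp point (between the pads) lies 3 mm ahead of it; z points along the fingers, y is the direction in which the jaws open and shut (so a half turn about z gives the same grasp; the last joint's range is limited). The gripper opens to 91 mm and grips with 3 to 60 N. Pads are 32 mm wide; open, the fingers measure 118 mm over their backs; the gripper's body (76 mm by 178 mm) begins 60 mm behind the grasp point.
Start: joints at [72.88, 18.312, 89.639, -0, 72.044, -1.146], TCP at [158.243, 552.811, 235.976] pointing down, gripper open.
Joint ranges: [-177.97, 177.97], [-48.28, 115.42], [12.27, 149.76], [-77.06, 257.06], [2.81, 150.46], [-146.56, 146.56]. Speed limits (degrees/s): [147.25, 147.25, 180, 180, 180, 180].

## Interface

Orientations are given as [roll, pitch, yaw] about the fixed x, y, z axes, in that order (R = Rz(yaw) Ry(pitch) Rx(roll)).
In Python, from workcell import telemetry, cams, env gives the robot as it stands.
- The arm moves only by the shell command python3 -m inch 'ROWS' [FORCE]. ROWS is JSON, a list of rows, each an object of numbers: "x", "y", "z": the shift along the tool's x, y, z in cm; "yaw": the turn about the tool's z in units of 5 degrees (1.0 is 5 degrees); "gripper": the gripper's target within -1 to 1 (fully open at 1, half-way at 0, shut at -1). A call has 1 to 12 rows; each row shifts and turns the commanded pose from where the row before left it, along the tool's axes as they then stand; what a row does not reach is not made up. A row lasts 1/12 s, in which the tool goes at most 41.7 mm and 7.16 degrees, less where a joint would pass 70% of its speed; a pose out of reach is approached as far as the arm can. A call is refused whole if a number of a shift passes 4.17 or a number of a turn 1, either way. A call with a gripper value outside its range is refused whole. The fingers move at their own pace and stop on an object; FORCE is the grip in N (left out, the last holds). Time passes only in rows, so rows that do not move let the fingers close. It gives the time, the measured TCP pose, the force and the opening at its end, in the units of the state.
- telemetry.state(): the state, without advancing time (a new reading comes with each control period).
- cams.grab_frame(name): name is "side" or "top"; returns a dict with "pixels" (400x640x3 uint8, red, green, blue), "mtx" (3x3 intrinsics, pixels), "rvec" (rotation vector, rad) and "tvec" (3), from world to camera coordinates, as OpenCV has them. Camera axes: x right, y down, z forward; pixel columns grow to the right and rows downward; lengths in mm; the calibration is good to about 2 mm. A picture is of the moment at which its call begins. There is no depth.
- env.job_done(): hands the job in, once; it reports no verdict.
The state is a dict: "time_s": time; "qpos": joint angles; "qvel": joint speeds; "effort": joint torques, N m; "ee_pos": TCP position; "ee_rot": TCP orientation; "force": force on the tool from outside, world axes, zero at the start; "torque": the same for the moment, N m; "gripper_width": finger opening in mm.
Only numpy, scipy, OpenCV 4.12 (cv2) and the standard library are available. Lean on these libraries where they do the work, as an engineer would, in place of code of your own. Each camera call takes 0.05 s, during which the arm holds its last target. There are 200 camera calls.

## Working session

There is one attempt and no reset: what is moved stays moved. The work goes in short steps, Python scripts to look and compute and a shell command to move; the robot and the scene stay as the last step left them, time stands still between calls to the robot, and variables do not carry over. Pictures are saved under pics/ and viewed, about 8 in all and at most 12, crops included, and the job is handed in when it is done.

```bash
ls; mkdir -p pics
cat > h.py <<'E'
import numpy as np, cv2
from workcell import telemetry, cams, env
def grab(name,fn,crop=None,s=1):
    f=cams.grab_frame(name); np.savez(f'pics/{name}.npz',**f)
    im=f['pixels'][:,:,::-1]
    if crop: x0,y0,x1,y1=crop; im=im[y0:y1,x0:x1]
    cv2.imwrite('pics/'+fn,cv2.resize(im,None,fx=s,fy=s,interpolation=cv2.INTER_CUBIC)); return f
def px2w(f,uv,z):
    R=cv2.Rodrigues(np.array(f['rvec'],float))[0]; t=np.array(f['tvec'],float).reshape(3)
    d=R.T@np.linalg.inv(f['mtx'])@np.array([uv[0],uv[1],1.]); c=-R.T@t
    return c+d*(z-c[2])/d[2]
def w2px(f,p):
    return cv2.projectPoints(np.array([p],float),np.array(f['rvec'],float),np.array(f['tvec'],float),np.array(f['mtx'],float),None)[0].ravel()
E
python3 - <<'E'
from h import *
f=grab('top','top1.png',s=1.25); g=grab('side','side1.png',s=1.25)
for k in (f,g):
    R=cv2.Rodrigues(np.array(k['rvec'],float))[0]; print(-R.T@np.array(k['tvec']).reshape(3),k['mtx'][0])
s=telemetry.state();print(s['time_s'],s['ee_pos'],s['ee_rot'],s['gripper_width'],s['force'])
E
```

```text
pics
[ 371.01704894  -28.5219515  1248.21835879] [420.35997764   0.         317.31840198]
[278.77029608 490.68385546 711.59228795] [375.03760677   0.         315.09435407]
0.1 [158.1250939  552.39258192 235.22508277] [-1.79909424e+02 -3.60578317e-04  1.64025640e+02] 91.05428746275174 [-0.12024853  0.5386761   0.38385967]
```

View pics/top1.png

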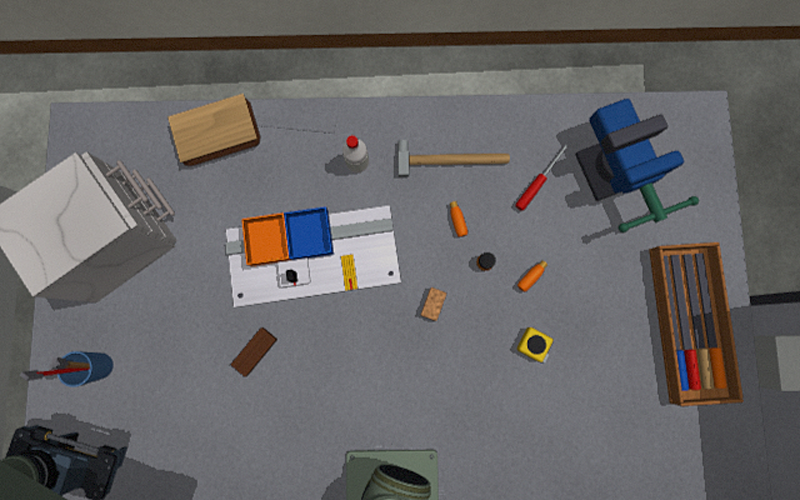

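View pics/side1.png

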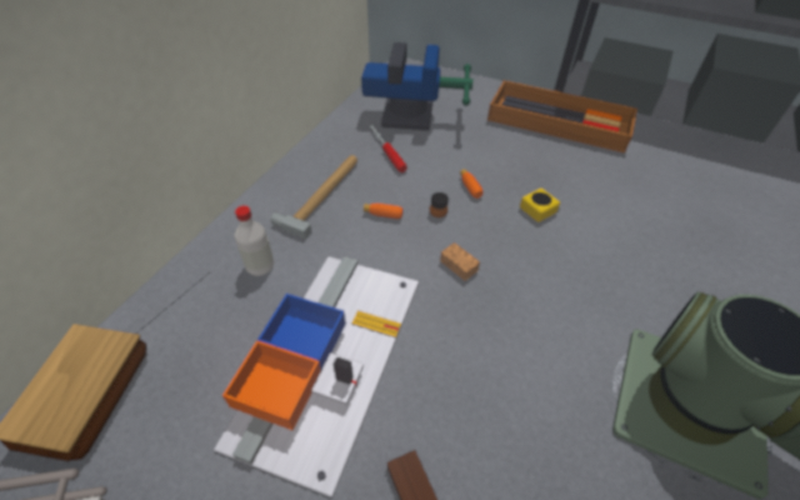

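Top view: orange handles at about (458,218) and (532,275), the cork at (433,303), the jar at (486,261), orange and blue bins at (265,240) and (308,233), the paddle at (292,276) and the clip at (349,272). I'll enlarge both areas.

Run:
```python
import numpy as np,cv2
im=np.load('pics/top.npz')['pixels'][:,:,::-1]
a=cv2.resize(im[150:265,325:455],None,fx=5,fy=5,interpolation=cv2.INTER_CUBIC)  # 650x575
b=cv2.resize(im[155:250,178:325],None,fx=5,fy=5,interpolation=cv2.INTER_CUBIC) # 735x475
cv2.imwrite('pics/a.png',a);cv2.imwrite('pics/b.png',b)
```

```text
(no output)
```

View pics/a.png

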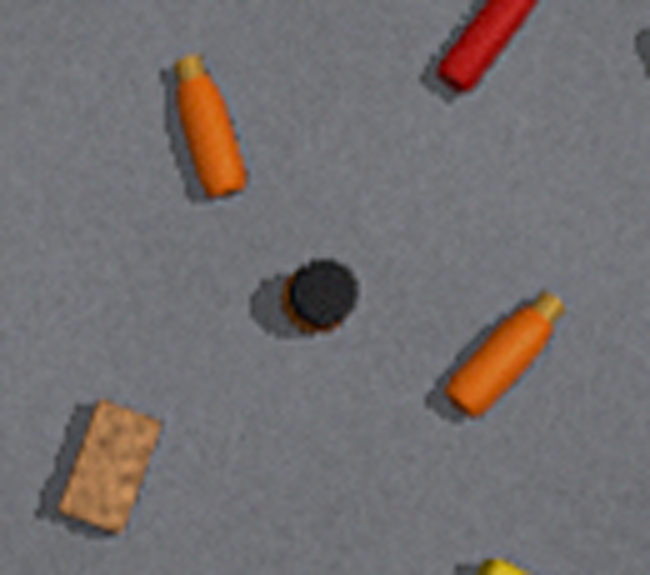

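View pics/b.png

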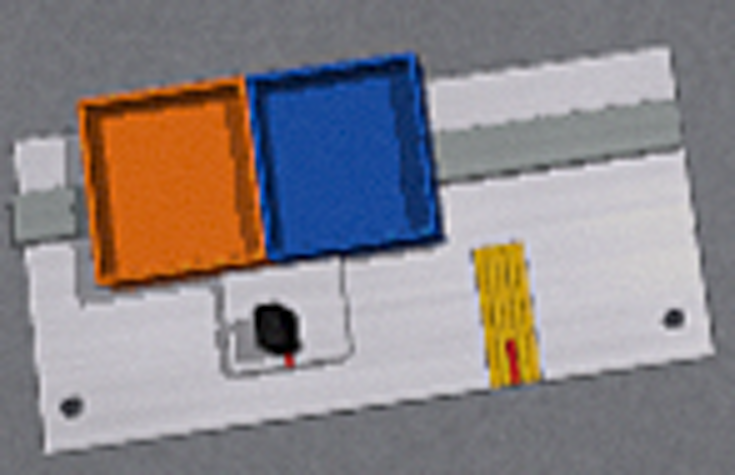

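Run:
```python
from h import *
f=dict(np.load('pics/top.npz'))
def P(o,uv,z): return px2w(f,((uv[0]+.5)/5-.5+o[0],(uv[1]+.5)/5-.5+o[1]),z)
A=(325,150);B=(178,155)
def seg(n,tip,butt):
    t,b=P(A,tip,14.5),P(A,butt,14.5);d=t-b;print(n,((t+b)/2).round(1),'len',np.hypot(*d[:2]).round(1),'ang',np.degrees(np.arctan2(d[1],d[0])).round(1))
seg('hA',(188,57),(233,192));seg('hB',(555,302),(462,405))
c=[P(A,u,30) for u in((100,400),(161,422),(122,534),(60,512))]
d=c[0]-c[3];print('cork',np.mean(c,0).round(1),np.linalg.norm(d).round(1),np.linalg.norm(c[0]-c[1]).round(1),np.degrees(np.arctan2(d[1],d[0])).round(1))
print('jar',P(A,(322,293),42).round(1))
r=[P(B,u,68) for u in((80,102),(415,55),(442,242),(98,286))]
for i in range(4):
    d=r[(i+1)%4]-r[i];print(np.linalg.norm(d).round(1),np.degrees(np.arctan2(d[1],d[0])).round(1))
m=np.mean(r,0);print('bins',m)
p=P(B,(290,361),34);n=P(B,(512,362),15);pt=P(B,(277,320),86)
print('pointer',p,'notch',n,'paddle top',pt)
pl=[P(B,u,6) for u in((45,452),(713,352))];d=pl[0]-pl[1];print('plate ang',np.degrees(np.arctan2(d[1],d[0])))
th=np.arctan2(*(r[0]-r[1])[1::-1])-np.pi/2;th=np.mean([th,np.arctan2(*(r[3]-r[2])[1::-1])-np.pi/2]);print('yaw',np.degrees(th))
ex=np.array([np.cos(th),np.sin(th),0]);ey=np.array([-ex[1],ex[0],0])
print('orange',m+49*ey,'blue',m-49*ey,'paddle from bins',m-94*ex)
print('rel pointer',(p-m)@ex,(p-m)@ey,'gap',(p-n)@ey)
```

```text
hA [ 632.8 -168.8   14.5] len 86.3 ang 16.3
hB [ 492.3 -339.6   14.5] len 83.2 ang -43.9
cork [ 428.8 -103.2   30. ] 68.8 37.4 -21.0
jar [ 526.4 -226.9   42. ]
194.1 -82.8
110.1 -171.8
196.5 96.4
107.5 6.9
bins [586.67919929 230.32193513  68.        ]
pointer [480.43403056 218.09237975  34.        ] notch [479.43191032  91.05779527  15.        ] paddle top [498.7556384  215.05269473  86.        ]
plate ang 97.60637162284056
yaw 6.793010992296253
orange [580.88333992 278.97795238  68.        ] blue [592.47505866 181.66591789  68.        ] paddle from bins [493.33908458 219.20334777  68.        ]
rel pointer -106.94586827190024 0.4232775408606706 gap 126.02426092953995
```

```bash
cat > go.py <<'E'
import sys
from h import *
x,y,z,psi=map(float,sys.argv[1:5])
s=telemetry.state();p=s['ee_pos'];a=s['ee_rot'][2];r=np.radians(a)
d=np.array([x-p[0],y-p[1]])/10
sx=d@[np.cos(r),np.sin(r)];sy=d@[np.sin(r),-np.cos(r)];sz=(p[2]-z)/10
dy=-((psi-a+180)%360-180)/5
print('shift cm x %.2f y %.2f z %.2f | yaw units %.2f | min rows xy %.1f'%(sx,sy,sz,dy,np.hypot(sx,sy)/3.9),'| t',s['time_s'],'pos',np.round(p,1),'rot',np.round(s['ee_rot'],1),'q6',np.round(s['qpos'][5],1),'F',np.round(s['force'],1),'w',round(s['gripper_width'],1))
E
python3 go.py 428.8 -103.2 100 159
```

```text
shift cm x -44.06 y -55.58 z 13.52 | yaw units 1.01 | min rows xy 18.2 | t 0.1 pos [158.1 552.4 235.2] rot [-179.9   -0.   164. ] q6 -1.1 F [-0.1  0.5  0.4] w 91.1
```

```bash
R='{"x":-2.2,"y":-2.78}'
python3 -m inch '[{"x":-2.2,"y":-2.78},{"x":-2.2,"y":-2.78},{"x":-2.2,"y":-2.78},{"x":-2.2,"y":-2.78},{"x":-2.2,"y":-2.78},{"x":-2.2,"y":-2.78},{"x":-2.2,"y":-2.78},{"x":-2.2,"y":-2.78},{"x":-2.2,"y":-2.78},{"x":-2.2,"y":-2.78}]'
python3 -m inch '[{"x":-2.2,"y":-2.78},{"x":-2.2,"y":-2.78},{"x":-2.2,"y":-2.78},{"x":-2.2,"y":-2.78},{"x":-2.2,"y":-2.78},{"x":-2.2,"y":-2.78},{"x":-2.2,"y":-2.78},{"x":-2.2,"y":-2.78},{"x":-2.2,"y":-2.78},{"x":-2.2,"y":-2.78},{"yaw":1,"z":3},{"z":3}]'
python3 -m inch '[{"z":3},{"z":3},{"z":0},{"z":0}]'
python3 go.py 428.8 -103.2 25 159
```

```text
shift cm x -44.06 y -55.58 z 21.02 | yaw units 1.01 | min rows xy 18.2 | t 0.1 pos [158.1 552.4 235.2] rot [-179.9   -0.   164. ] q6 -1.1 F [-0.1  0.5  0.4] w 91.1invalid input
invalid input
invalid input
```

```bash
python3 -m inch '[{"x":-2.2,"y":-2.78,"z":0,"yaw":0,"gripper":1},{"x":-2.2,"y":-2.78,"z":0,"yaw":0,"gripper":1}]'; python3 -m inch --help
```

```text
time_s: 0.27
ee_pos: [185.0, 487.1, 234.9]
ee_rot: [-179.9, -0.0, 164.2]
force: [0.6, 0.5, 0.8]
gripper_width: 91.5invalid input: not JSON, or not a number
```

```bash
python3 -m inch '[{"x":-2.2,"y":-2.78,"z":0,"yaw":0,"gripper":1},{"x":-2.2,"y":-2.78,"z":0,"yaw":0,"gripper":1},{"x":-2.2,"y":-2.78,"z":0,"yaw":0,"gripper":1},{"x":-2.2,"y":-2.78,"z":0,"yaw":0,"gripper":1},{"x":-2.2,"y":-2.78,"z":0,"yaw":0,"gripper":1},{"x":-2.2,"y":-2.78,"z":0,"yaw":0,"gripper":1},{"x":-2.2,"y":-2.78,"z":0,"yaw":0,"gripper":1},{"x":-2.2,"y":-2.78,"z":0,"yaw":0,"gripper":1},{"x":-2.2,"y":-2.78,"z":0,"yaw":0,"gripper":1},{"x":-2.2,"y":-2.78,"z":0,"yaw":0,"gripper":1},{"x":-2.2,"y":-2.78,"z":0,"yaw":0,"gripper":1},{"x":-2.2,"y":-2.78,"z":0,"yaw":0,"gripper":1}]'
python3 -m inch '[{"x":-2.2,"y":-2.78,"z":0,"yaw":0,"gripper":1},{"x":-2.2,"y":-2.78,"z":0,"yaw":0,"gripper":1},{"x":-2.2,"y":-2.78,"z":0,"yaw":0,"gripper":1},{"x":-2.2,"y":-2.78,"z":0,"yaw":0,"gripper":1},{"x":-2.2,"y":-2.78,"z":0,"yaw":0,"gripper":1},{"x":-2.2,"y":-2.78,"z":0,"yaw":0,"gripper":1},{"x":0,"y":0,"z":3,"yaw":1,"gripper":1},{"x":0,"y":0,"z":3,"yaw":0,"gripper":1},{"x":0,"y":0,"z":3,"yaw":0,"gripper":1},{"x":0,"y":0,"z":3,"yaw":0,"gripper":1},{"x":0,"y":0,"z":0,"yaw":0,"gripper":1},{"x":0,"y":0,"z":0,"yaw":0,"gripper":1}]'
python3 go.py 428.8 -103.2 25 159
```

```text
time_s: 1.27
ee_pos: [347.2, 92.1, 235.9]
ee_rot: [180.0, 0.0, 164.0]
force: [0.4, 0.5, -0.4]
gripper_width: 91.6
time_s: 2.27
ee_pos: [427.3, -102.6, 115.1]
ee_rot: [-180.0, -0.2, 159.0]
force: [-0.0, -0.4, 0.5]
gripper_width: 91.0
shift cm x -0.16 y -0.01 z 9.01 | yaw units 0.00 | min rows xy 0.0 | t 2.2667 pos [ 427.3 -102.6  115.1] rot [-180.    -0.2  159. ] q6 -84.0 F [-0.  -0.4  0.5] w 91.0
```

```bash
python3 -m inch '[{"x":-0.1,"y":0,"z":3,"yaw":0,"gripper":1},{"x":0,"y":0,"z":3,"yaw":0,"gripper":1},{"x":0,"y":0,"z":2,"yaw":0,"gripper":1},{"x":0,"y":0,"z":1,"yaw":0,"gripper":1},{"x":0,"y":0,"z":0,"yaw":0,"gripper":-1},{"x":0,"y":0,"z":0,"yaw":0,"gripper":-1},{"x":0,"y":0,"z":0,"yaw":0,"gripper":-1},{"x":0,"y":0,"z":0,"yaw":0,"gripper":-1},{"x":0,"y":0,"z":0,"yaw":0,"gripper":-1},{"x":0,"y":0,"z":0,"yaw":0,"gripper":-1},{"x":0,"y":0,"z":0,"yaw":0,"gripper":-1}]' 15
python3 go.py 592.5 181.7 72 186.8
```

```text
time_s: 3.18
ee_pos: [429.5, -103.2, 26.4]
ee_rot: [180.0, 0.1, 159.0]
force: [-0.2, 0.5, -0.2]
gripper_width: 47.5
shift cm x -5.03 y 32.44 z -4.56 | yaw units -5.55 | min rows xy 8.4 | t 3.1833 pos [ 429.5 -103.2   26.4] rot [1.80e+02 1.00e-01 1.59e+02] q6 -84.0 F [-0.2  0.5 -0.2] w 47.5
```

```bash
python3 -m inch '[{"x":0,"y":0,"z":0,"yaw":0,"gripper":-1},{"x":0,"y":0,"z":0,"yaw":0,"gripper":-1},{"x":0,"y":0,"z":0,"yaw":0,"gripper":-1},{"x":0,"y":0,"z":0,"yaw":0,"gripper":-1}]'
python3 -m inch '[{"x":0,"y":0,"z":-2,"yaw":0,"gripper":-1},{"x":0,"y":0,"z":-3,"yaw":0,"gripper":-1},{"x":0,"y":0,"z":-3,"yaw":0,"gripper":-1},{"x":0,"y":0,"z":-2.5,"yaw":0,"gripper":-1},{"x":-0.5,"y":3.24,"z":0,"yaw":0,"gripper":-1},{"x":-0.5,"y":3.24,"z":0,"yaw":0,"gripper":-1},{"x":-0.5,"y":3.24,"z":0,"yaw":0,"gripper":-1},{"x":-0.5,"y":3.24,"z":0,"yaw":0,"gripper":-1},{"x":-0.5,"y":3.24,"z":0,"yaw":0,"gripper":-1}]'
python3 -m inch '[{"x":-0.5,"y":3.24,"z":0,"yaw":0,"gripper":-1},{"x":-0.5,"y":3.24,"z":0,"yaw":0,"gripper":-1},{"x":-0.5,"y":3.24,"z":0,"yaw":0,"gripper":-1},{"x":-0.5,"y":3.24,"z":0,"yaw":0,"gripper":-1},{"x":-0.5,"y":3.24,"z":0,"yaw":0,"gripper":-1},{"x":0,"y":0,"z":0,"yaw":-1,"gripper":-1},{"x":0,"y":0,"z":0,"yaw":-1,"gripper":-1},{"x":0,"y":0,"z":0,"yaw":-1,"gripper":-1},{"x":0,"y":0,"z":0,"yaw":-1,"gripper":-1},{"x":0,"y":0,"z":0,"yaw":-1,"gripper":-1},{"x":0,"y":0,"z":0,"yaw":-0.56,"gripper":-1},{"x":0,"y":0,"z":0,"yaw":0,"gripper":-1}]'
python3 go.py 592.5 181.7 66 186.8
```

```text
time_s: 3.52
ee_pos: [429.3, -103.1, 26.2]
ee_rot: [180.0, 0.0, 159.0]
force: [-0.6, 1.1, 5.0]
gripper_width: 40.2
time_s: 4.27
ee_pos: [510.8, 40.5, 130.6]
ee_rot: [-180.0, -0.0, 159.0]
force: [0.8, 0.0, 0.4]
gripper_width: 40.0
time_s: 5.27
ee_pos: [591.5, 181.4, 130.2]
ee_rot: [-180.0, -0.1, -173.1]
force: [-0.0, 0.6, -1.0]
gripper_width: 39.6
shift cm x -0.10 y 0.02 z 6.42 | yaw units 0.01 | min rows xy 0.0 | t 5.2667 pos [591.5 181.4 130.2] rot [-1.800e+02 -1.000e-01 -1.731e+02] q6 -80.9 F [-0.   0.6 -1. ] w 39.6
```

```bash
python3 -m inch '[{"x":0,"y":0,"z":2.5,"yaw":0,"gripper":-1},{"x":0,"y":0,"z":2.5,"yaw":0,"gripper":-1},{"x":0,"y":0,"z":1.2,"yaw":0,"gripper":-1},{"x":0,"y":0,"z":0,"yaw":0,"gripper":-1},{"x":0,"y":0,"z":0,"yaw":0,"gripper":0.15},{"x":0,"y":0,"z":0,"yaw":0,"gripper":0.15},{"x":0,"y":0,"z":0,"yaw":0,"gripper":0.15},{"x":0,"y":0,"z":0,"yaw":0,"gripper":0.15}]'
python3 -m inch '[{"x":0,"y":0,"z":-2.5,"yaw":0,"gripper":0.15},{"x":0,"y":0,"z":-2.5,"yaw":0,"gripper":0.15},{"x":0,"y":0,"z":-2.5,"yaw":0,"gripper":1},{"x":0,"y":0,"z":-2,"yaw":0,"gripper":1}]'
python3 go.py 632.8 -168.8 100 196.3
```

```text
time_s: 5.93
ee_pos: [592.6, 181.7, 70.3]
ee_rot: [180.0, 0.1, -173.2]
force: [1.2, 0.0, 0.0]
gripper_width: 52.5
time_s: 6.27
ee_pos: [592.5, 181.7, 166.9]
ee_rot: [180.0, 0.2, -173.2]
force: [-0.1, 0.9, 0.3]
gripper_width: 62.9
shift cm x 0.16 y -35.28 z 6.69 | yaw units -1.90 | min rows xy 9.0 | t 6.2667 pos [592.5 181.7 166.9] rot [ 180.     0.2 -173.2] q6 -80.8 F [-0.1  0.9  0.3] w 62.9
```

```bash
python3 -m inch '[{"x":0,"y":-3.53,"z":0,"yaw":0,"gripper":1},{"x":0,"y":-3.53,"z":0,"yaw":0,"gripper":1},{"x":0,"y":-3.53,"z":0,"yaw":0,"gripper":1},{"x":0,"y":-3.53,"z":0,"yaw":0,"gripper":1},{"x":0,"y":-3.53,"z":0,"yaw":0,"gripper":1},{"x":0,"y":-3.53,"z":0,"yaw":0,"gripper":1},{"x":0,"y":-3.53,"z":0,"yaw":0,"gripper":1},{"x":0,"y":-3.53,"z":0,"yaw":0,"gripper":1},{"x":0,"y":-3.53,"z":0,"yaw":0,"gripper":1},{"x":0,"y":-3.53,"z":0,"yaw":0,"gripper":1},{"x":0,"y":0,"z":3,"yaw":-1,"gripper":1},{"x":0,"y":0,"z":3,"yaw":-0.9,"gripper":1}]'
python3 -m inch '[{"x":0,"y":0,"z":0,"yaw":0,"gripper":1}]'
python3 go.py 632.8 -168.8 24.5 196.3
python3 - <<'E'
from h import *
grab('side','s2.png',crop=(180,120,500,340),s=2.4)
E
```

```text
time_s: 7.27
ee_pos: [635.7, -172.1, 106.2]
ee_rot: [-179.8, 0.4, -163.7]
force: [-0.4, 0.4, 0.0]
gripper_width: 91.4
time_s: 7.35
ee_pos: [630.2, -169.0, 98.9]
ee_rot: [179.7, -0.5, -163.7]
force: [-1.9, 0.3, -1.3]
gripper_width: 91.4
shift cm x -0.25 y -0.05 z 7.44 | yaw units -0.00 | min rows xy 0.1 | t 7.35 pos [ 630.2 -169.    98.9] rot [ 179.7   -0.5 -163.7] q6 -122.3 F [-1.9  0.3 -1.3] w 91.4
```

View pics/s2.png

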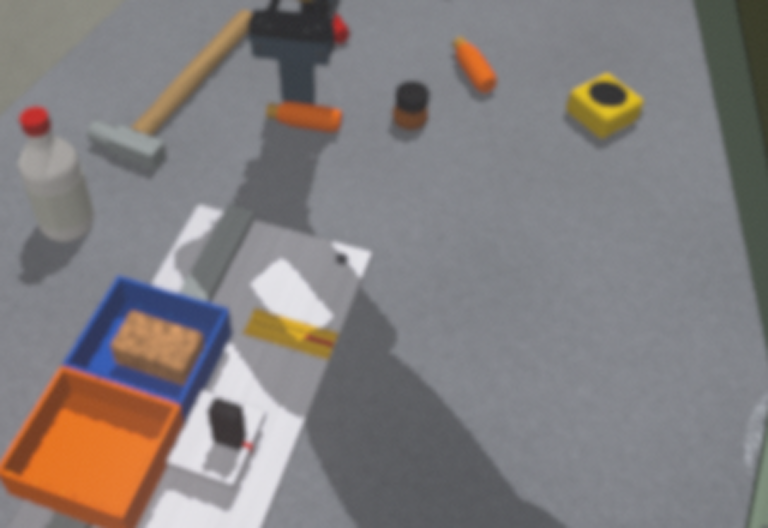

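Cork lies in the blue bin at crop (158,345); the gripper is over handle A at (305,115). Carrying on with handle A.

```bash
python3 -m inch '[{"x":-0.1,"y":0,"z":2.5,"yaw":0,"gripper":1},{"x":0,"y":0,"z":2.5,"yaw":0,"gripper":1},{"x":0,"y":0,"z":1.6,"yaw":0,"gripper":1},{"x":0,"y":0,"z":0.8,"yaw":0,"gripper":1},{"x":0,"y":0,"z":0,"yaw":0,"gripper":-1},{"x":0,"y":0,"z":0,"yaw":0,"gripper":-1},{"x":0,"y":0,"z":0,"yaw":0,"gripper":-1},{"x":0,"y":0,"z":0,"yaw":0,"gripper":-1},{"x":0,"y":0,"z":0,"yaw":0,"gripper":-1},{"x":0,"y":0,"z":0,"yaw":0,"gripper":-1},{"x":0,"y":0,"z":0,"yaw":0,"gripper":-1},{"x":0,"y":0,"z":0,"yaw":0,"gripper":-1}]' 15
python3 -m inch '[{"x":0,"y":0,"z":0,"yaw":0,"gripper":-1},{"x":0,"y":0,"z":0,"yaw":0,"gripper":-1},{"x":0,"y":0,"z":0,"yaw":0,"gripper":-1},{"x":0,"y":0,"z":0,"yaw":0,"gripper":-1},{"x":0,"y":0,"z":0,"yaw":0,"gripper":-1}]'
python3 go.py 579.5 290.9 66 186.8
```

```text
time_s: 8.4
ee_pos: [634.8, -168.8, 30.1]
ee_rot: [-180.0, 0.0, -163.7]
force: [-0.6, 0.1, -0.9]
gripper_width: 41.0
time_s: 8.82
ee_pos: [634.7, -168.6, 29.9]
ee_rot: [180.0, -0.0, -163.7]
force: [-0.1, 0.7, -0.3]
gripper_width: 28.3
shift cm x -7.62 y 45.65 z -3.61 | yaw units 1.90 | min rows xy 11.9 | t 8.8167 pos [ 634.7 -168.6   29.9] rot [ 180.    -0.  -163.7] q6 -122.2 F [-0.1  0.7 -0.3] w 28.3
```

```bash
python3 -m inch '[{"x":0,"y":0,"z":-2,"yaw":0,"gripper":-1},{"x":0,"y":0,"z":-3,"yaw":0,"gripper":-1},{"x":0,"y":0,"z":-3,"yaw":0,"gripper":-1},{"x":0,"y":0,"z":-2.5,"yaw":0,"gripper":-1},{"x":-0.586,"y":3.51,"z":0,"yaw":0,"gripper":-1},{"x":-0.586,"y":3.51,"z":0,"yaw":0,"gripper":-1},{"x":-0.586,"y":3.51,"z":0,"yaw":0,"gripper":-1},{"x":-0.586,"y":3.51,"z":0,"yaw":0,"gripper":-1},{"x":-0.586,"y":3.51,"z":0,"yaw":0,"gripper":-1},{"x":-0.586,"y":3.51,"z":0,"yaw":0,"gripper":-1}]'
python3 -m inch '[{"x":-0.586,"y":3.51,"z":0,"yaw":0,"gripper":-1},{"x":-0.586,"y":3.51,"z":0,"yaw":0,"gripper":-1},{"x":-0.586,"y":3.51,"z":0,"yaw":0,"gripper":-1},{"x":-0.586,"y":3.51,"z":0,"yaw":0,"gripper":-1},{"x":-0.586,"y":3.51,"z":0,"yaw":0,"gripper":-1},{"x":-0.586,"y":3.51,"z":0,"yaw":0,"gripper":-1},{"x":-0.586,"y":3.51,"z":0,"yaw":0,"gripper":-1},{"x":0,"y":0,"z":0,"yaw":1,"gripper":-1},{"x":0,"y":0,"z":0,"yaw":0.9,"gripper":-1},{"x":0,"y":0,"z":0,"yaw":0,"gripper":-1},{"x":0,"y":0,"z":0,"yaw":0,"gripper":-1}]'
python3 go.py 579.5 290.9 71 186.8
```

```text
time_s: 9.65
ee_pos: [608.8, 44.7, 134.9]
ee_rot: [-180.0, 0.0, -163.7]
force: [-0.0, 0.1, 0.1]
gripper_width: 28.8
time_s: 10.57
ee_pos: [579.5, 290.5, 134.7]
ee_rot: [-180.0, -0.0, -173.0]
force: [-0.7, -1.4, -1.1]
gripper_width: 28.3
shift cm x -0.00 y 0.04 z 6.37 | yaw units 0.03 | min rows xy 0.0 | t 10.5667 pos [579.5 290.5 134.7] rot [-180.   -0. -173.] q6 -71.3 F [-0.7 -1.4 -1.1] w 28.3
```

```bash
python3 -m inch '[{"x":0,"y":0,"z":2.5,"yaw":0,"gripper":-1},{"x":0,"y":0,"z":2.5,"yaw":0,"gripper":-1},{"x":0,"y":0,"z":1.4,"yaw":0,"gripper":-1},{"x":0,"y":0,"z":0,"yaw":0,"gripper":-1},{"x":0,"y":0,"z":0,"yaw":0,"gripper":-0.2},{"x":0,"y":0,"z":0,"yaw":0,"gripper":-0.2},{"x":0,"y":0,"z":0,"yaw":0,"gripper":-0.2},{"x":0,"y":0,"z":0,"yaw":0,"gripper":-0.2}]'
python3 -m inch '[{"x":0,"y":0,"z":-2.5,"yaw":0,"gripper":-0.2},{"x":0,"y":0,"z":-2.5,"yaw":0,"gripper":-0.2},{"x":0,"y":0,"z":-2.5,"yaw":0,"gripper":1},{"x":0,"y":0,"z":-2,"yaw":0,"gripper":1}]'
python3 go.py 492.3 -339.6 100 136.1
```

```text
time_s: 11.23
ee_pos: [580.5, 290.9, 72.5]
ee_rot: [179.9, 0.2, -173.2]
force: [-0.3, 0.1, -0.0]
gripper_width: 36.4
time_s: 11.57
ee_pos: [580.3, 290.9, 169.0]
ee_rot: [179.9, 0.2, -173.2]
force: [0.4, 0.3, -0.4]
gripper_width: 47.3
shift cm x 16.24 y -61.55 z 6.90 | yaw units 10.15 | min rows xy 16.3 | t 11.5667 pos [580.3 290.9 169. ] rot [ 179.9    0.2 -173.2] q6 -71.2 F [ 0.4  0.3 -0.4] w 47.3
```

```bash
python3 -m inch '[{"x":0.902,"y":-3.42,"z":0,"yaw":0,"gripper":1},{"x":0.902,"y":-3.42,"z":0,"yaw":0,"gripper":1},{"x":0.902,"y":-3.42,"z":0,"yaw":0,"gripper":1},{"x":0.902,"y":-3.42,"z":0,"yaw":0,"gripper":1},{"x":0.902,"y":-3.42,"z":0,"yaw":0,"gripper":1},{"x":0.902,"y":-3.42,"z":0,"yaw":0,"gripper":1},{"x":0.902,"y":-3.42,"z":0,"yaw":0,"gripper":1},{"x":0.902,"y":-3.42,"z":0,"yaw":0,"gripper":1},{"x":0.902,"y":-3.42,"z":0,"yaw":0,"gripper":1}]'
python3 -m inch '[{"x":0.902,"y":-3.42,"z":0,"yaw":0,"gripper":1},{"x":0.902,"y":-3.42,"z":0,"yaw":0,"gripper":1},{"x":0.902,"y":-3.42,"z":0,"yaw":0,"gripper":1},{"x":0.902,"y":-3.42,"z":0,"yaw":0,"gripper":1},{"x":0.902,"y":-3.42,"z":0,"yaw":0,"gripper":1},{"x":0.902,"y":-3.42,"z":0,"yaw":0,"gripper":1},{"x":0.902,"y":-3.42,"z":0,"yaw":0,"gripper":1},{"x":0.902,"y":-3.42,"z":0,"yaw":0,"gripper":1},{"x":0.902,"y":-3.42,"z":0,"yaw":0,"gripper":1}]'
python3 -m inch '[{"x":0,"y":0,"z":0.6,"yaw":0.92,"gripper":1},{"x":0,"y":0,"z":0.6,"yaw":0.92,"gripper":1},{"x":0,"y":0,"z":0.6,"yaw":0.92,"gripper":1},{"x":0,"y":0,"z":0.6,"yaw":0.92,"gripper":1},{"x":0,"y":0,"z":0.6,"yaw":0.92,"gripper":1},{"x":0,"y":0,"z":0.6,"yaw":0.92,"gripper":1},{"x":0,"y":0,"z":0.6,"yaw":0.92,"gripper":1},{"x":0,"y":0,"z":0.6,"yaw":0.92,"gripper":1},{"x":0,"y":0,"z":0.6,"yaw":0.92,"gripper":1},{"x":0,"y":0,"z":0.6,"yaw":0.92,"gripper":1},{"x":0,"y":0,"z":0.6,"yaw":0.92,"gripper":1},{"x":0,"y":0,"z":0,"yaw":0,"gripper":1}]'
python3 go.py 492.3 -339.6 27 136.1
```

```text
time_s: 12.32
ee_pos: [535.4, -26.3, 167.1]
ee_rot: [-180.0, 0.1, -173.1]
force: [0.5, 0.0, -0.1]
gripper_width: 91.5
time_s: 13.07
ee_pos: [491.3, -341.8, 167.1]
ee_rot: [-179.9, 0.1, -173.2]
force: [1.3, 0.7, 0.0]
gripper_width: 91.2
time_s: 14.07
ee_pos: [491.3, -339.7, 99.7]
ee_rot: [180.0, -0.0, 136.2]
force: [-0.1, 0.6, -0.9]
gripper_width: 91.4
shift cm x -0.07 y 0.08 z 7.27 | yaw units 0.01 | min rows xy 0.0 | t 14.0667 pos [ 491.3 -339.7   99.7] rot [180.   -0.  136.2] q6 -81.9 F [-0.1  0.6 -0.9] w 91.4
```

```bash
python3 -m inch '[{"x":0,"y":0,"z":2.5,"yaw":0,"gripper":1},{"x":0,"y":0,"z":2.5,"yaw":0,"gripper":1},{"x":0,"y":0,"z":1.5,"yaw":0,"gripper":1},{"x":0,"y":0,"z":0.7,"yaw":0,"gripper":1},{"x":0,"y":0,"z":0,"yaw":0,"gripper":-1},{"x":0,"y":0,"z":0,"yaw":0,"gripper":-1},{"x":0,"y":0,"z":0,"yaw":0,"gripper":-1},{"x":0,"y":0,"z":0,"yaw":0,"gripper":-1},{"x":0,"y":0,"z":0,"yaw":0,"gripper":-1},{"x":0,"y":0,"z":0,"yaw":0,"gripper":-1},{"x":0,"y":0,"z":0,"yaw":0,"gripper":-1},{"x":0,"y":0,"z":0,"yaw":0,"gripper":-1}]' 15
python3 -m inch '[{"x":0,"y":0,"z":0,"yaw":0,"gripper":-1},{"x":0,"y":0,"z":0,"yaw":0,"gripper":-1},{"x":0,"y":0,"z":0,"yaw":0,"gripper":-1},{"x":0,"y":0,"z":0,"yaw":0,"gripper":-1},{"x":0,"y":0,"z":0,"yaw":0,"gripper":-1}]'
python3 go.py 582.6 264.5 88 186.8
python3 - <<'E'
from h import *
grab('side','s3.png',crop=(170,260,300,350),s=5)
E
```

```text
time_s: 15.07
ee_pos: [491.6, -340.0, 28.1]
ee_rot: [180.0, 0.0, 136.2]
force: [0.1, 0.1, -0.3]
gripper_width: 40.7
time_s: 15.48
ee_pos: [491.6, -340.0, 27.9]
ee_rot: [180.0, 0.0, 136.2]
force: [-0.8, 0.5, -0.3]
gripper_width: 28.6
shift cm x 35.25 y 49.94 z -6.01 | yaw units -10.12 | min rows xy 15.7 | t 15.4833 pos [ 491.6 -340.    27.9] rot [180.    0.  136.2] q6 -82.0 F [-0.8  0.5 -0.3] w 28.6
```

View pics/s3.png

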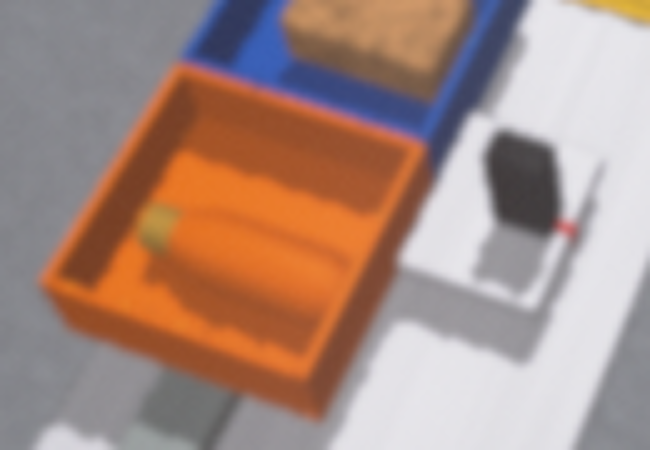

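Handle A lies in the orange bin, from crop (160,228) to (345,280), along the bin's x. Next I carry handle B there.

```bash
python3 -m inch '[{"x":0,"y":0,"z":-2,"yaw":0,"gripper":-1},{"x":0,"y":0,"z":-3,"yaw":0,"gripper":-1},{"x":0,"y":0,"z":-3,"yaw":0,"gripper":-1},{"x":0,"y":0,"z":-3,"yaw":0,"gripper":-1},{"x":2.074,"y":2.938,"z":0,"yaw":0,"gripper":-1},{"x":2.074,"y":2.938,"z":0,"yaw":0,"gripper":-1},{"x":2.074,"y":2.938,"z":0,"yaw":0,"gripper":-1},{"x":2.074,"y":2.938,"z":0,"yaw":0,"gripper":-1},{"x":2.074,"y":2.938,"z":0,"yaw":0,"gripper":-1},{"x":2.074,"y":2.938,"z":0,"yaw":0,"gripper":-1},{"x":2.074,"y":2.938,"z":0,"yaw":0,"gripper":-1},{"x":2.074,"y":2.938,"z":0,"yaw":0,"gripper":-1}]'
python3 -m inch '[{"x":2.074,"y":2.938,"z":0,"yaw":0,"gripper":-1},{"x":2.074,"y":2.938,"z":0,"yaw":0,"gripper":-1},{"x":2.074,"y":2.938,"z":0,"yaw":0,"gripper":-1},{"x":2.074,"y":2.938,"z":0,"yaw":0,"gripper":-1},{"x":2.074,"y":2.938,"z":0,"yaw":0,"gripper":-1},{"x":2.074,"y":2.938,"z":0,"yaw":0,"gripper":-1},{"x":2.074,"y":2.938,"z":0,"yaw":0,"gripper":-1},{"x":2.074,"y":2.938,"z":0,"yaw":0,"gripper":-1},{"x":2.074,"y":2.938,"z":0,"yaw":0,"gripper":-1}]'
python3 -m inch '[{"x":0,"y":0,"z":0,"yaw":-0.92,"gripper":-1},{"x":0,"y":0,"z":0,"yaw":-0.92,"gripper":-1},{"x":0,"y":0,"z":0,"yaw":-0.92,"gripper":-1},{"x":0,"y":0,"z":0,"yaw":-0.92,"gripper":-1},{"x":0,"y":0,"z":0,"yaw":-0.92,"gripper":-1},{"x":0,"y":0,"z":0,"yaw":-0.92,"gripper":-1},{"x":0,"y":0,"z":0,"yaw":-0.92,"gripper":-1},{"x":0,"y":0,"z":0,"yaw":-0.92,"gripper":-1},{"x":0,"y":0,"z":0,"yaw":-0.92,"gripper":-1},{"x":0,"y":0,"z":0,"yaw":-0.92,"gripper":-1},{"x":0,"y":0,"z":0,"yaw":-0.92,"gripper":-1},{"x":0,"y":0,"z":0,"yaw":0,"gripper":-1}]'
python3 go.py 582.6 263.5 88 186.8
```

```text
time_s: 16.53
ee_pos: [534.1, -53.8, 137.9]
ee_rot: [-180.0, -0.0, 136.2]
force: [0.6, 0.2, -0.6]
gripper_width: 28.2
time_s: 17.28
ee_pos: [582.3, 266.3, 137.7]
ee_rot: [-180.0, 0.0, 136.2]
force: [0.6, 0.4, -0.4]
gripper_width: 28.3
time_s: 18.28
ee_pos: [582.3, 264.4, 137.6]
ee_rot: [-180.0, -0.0, -173.1]
force: [-0.1, -0.5, 0.1]
gripper_width: 28.7
shift cm x -0.02 y -0.09 z 4.96 | yaw units 0.02 | min rows xy 0.0 | t 18.2833 pos [582.3 264.4 137.6] rot [-180.    -0.  -173.1] q6 -73.5 F [-0.1 -0.5  0.1] w 28.7
```

```bash
python3 -m inch '[{"x":0,"y":-0.1,"z":2.5,"yaw":0,"gripper":-1},{"x":0,"y":0,"z":1.5,"yaw":0,"gripper":-1},{"x":0,"y":0,"z":1,"yaw":0,"gripper":-1},{"x":0,"y":0,"z":0,"yaw":0,"gripper":-1},{"x":0,"y":0,"z":0,"yaw":0,"gripper":-0.2},{"x":0,"y":0,"z":0,"yaw":0,"gripper":-0.2},{"x":0,"y":0,"z":0,"yaw":0,"gripper":-0.2},{"x":0,"y":0,"z":0,"yaw":0,"gripper":-0.2}]'
python3 -m inch '[{"x":0,"y":0,"z":-2.5,"yaw":0,"gripper":-0.2},{"x":0,"y":0,"z":-2.5,"yaw":0,"gripper":-0.2},{"x":0,"y":0,"z":-1,"yaw":0,"gripper":0.2}]'
python3 go.py 493.3 219.2 69 186.8
python3 -m inch '[{"x":2.3,"y":-1.1,"z":0,"yaw":0,"gripper":0.2},{"x":2.3,"y":-1.1,"z":0,"yaw":0,"gripper":0.2},{"x":2.3,"y":-1.1,"z":0,"yaw":0,"gripper":0.2},{"x":2.3,"y":-1.1,"z":0,"yaw":0,"gripper":0.2},{"x":0,"y":0,"z":0,"yaw":0,"gripper":0.2},{"x":0,"y":0,"z":0,"yaw":0,"gripper":0.2}]'
python3 go.py 493.3 219.2 69 186.8
python3 - <<'E'
from h import *
grab('side','s4.png',crop=(170,220,330,350),s=5)
E
```

```text
time_s: 18.95
ee_pos: [583.2, 263.9, 89.1]
ee_rot: [180.0, 0.1, -173.2]
force: [-0.4, 0.6, 1.0]
gripper_width: 36.5
time_s: 19.2
ee_pos: [584.3, 264.3, 151.9]
ee_rot: [179.9, 0.4, -173.2]
force: [0.7, 0.2, 1.5]
gripper_width: 40.6
shift cm x 9.57 y -3.40 z 8.29 | yaw units 0.00 | min rows xy 2.6 | t 19.2 pos [584.3 264.3 151.9] rot [ 179.9    0.4 -173.2] q6 -73.5 F [0.7 0.2 1.5] w 40.6
time_s: 19.7
ee_pos: [495.8, 208.6, 148.4]
ee_rot: [180.0, 0.0, -173.2]
force: [1.7, -0.3, -0.8]
gripper_width: 54.6
shift cm x 0.13 y 1.09 z 7.94 | yaw units -0.00 | min rows xy 0.3 | t 19.7 pos [495.8 208.6 148.4] rot [ 180.     0.  -173.2] q6 -75.2 F [ 1.7 -0.3 -0.8] w 54.6
```

View pics/s4.png

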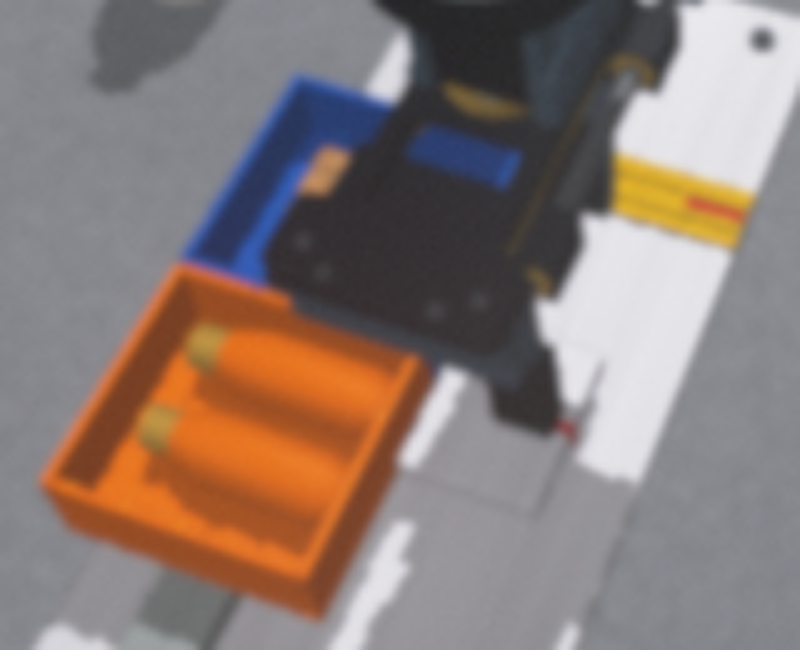

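Both handles lie side by side in the orange bin (ferrules at crop (207,348) and (158,428)). On to the paddle.

```bash
python3 -m inch '[{"x":0.1,"y":1.05,"z":0,"yaw":0,"gripper":0.2},{"x":0,"y":0,"z":2,"yaw":0,"gripper":0.2},{"x":0,"y":0,"z":2,"yaw":0,"gripper":0.2},{"x":0,"y":0,"z":2,"yaw":0,"gripper":0.2},{"x":0,"y":0,"z":1.6,"yaw":0,"gripper":0.2},{"x":0,"y":0,"z":0.3,"yaw":0,"gripper":0.2},{"x":0,"y":0,"z":0,"yaw":0,"gripper":0.2}]'
python3 -m inch '[{"x":0,"y":0,"z":0,"yaw":0,"gripper":-1},{"x":0,"y":0,"z":0,"yaw":0,"gripper":-1},{"x":0,"y":0,"z":0,"yaw":0,"gripper":-1},{"x":0,"y":0,"z":0,"yaw":0,"gripper":-1},{"x":0,"y":0,"z":0,"yaw":0,"gripper":-1},{"x":0,"y":0,"z":0,"yaw":0,"gripper":-1},{"x":0,"y":0,"z":0,"yaw":0,"gripper":-1},{"x":0,"y":0,"z":0,"yaw":0,"gripper":-1},{"x":0,"y":0,"z":0,"yaw":0,"gripper":-1},{"x":0,"y":0,"z":0,"yaw":0,"gripper":-1},{"x":0,"y":0,"z":0,"yaw":0,"gripper":-1},{"x":0,"y":0,"z":0,"yaw":0,"gripper":-1}]' 30
python3 go.py 493.3 219.2 69 186.8
python3 - <<'E'
from h import *
f=dict(np.load('pics/side.npz'))
# marks in s4 crop: pointer (567,429) notch mark (690..745, 203..213)
P=lambda u,z:px2w(f,((u[0]+.5)/5-.5+170,(u[1]+.5)/5-.5+220),z)
p=P((567,429),34);n=P((716,208),15);th=np.radians(6.8);ey=np.array([-np.sin(th),np.cos(th),0])
print(p,n,(p-n)@ey)
E
```

```text
time_s: 20.33
ee_pos: [494.2, 220.1, 67.8]
ee_rot: [-180.0, -0.1, -173.1]
force: [0.1, 0.1, -0.9]
gripper_width: 54.7
time_s: 21.33
ee_pos: [494.4, 219.6, 69.4]
ee_rot: [180.0, 0.0, -173.2]
force: [-1.8, 3.4, 6.0]
gripper_width: 15.9
shift cm x 0.12 y -0.03 z 0.04 | yaw units 0.01 | min rows xy 0.0 | t 21.3333 pos [494.4 219.6  69.4] rot [ 180.     0.  -173.2] q6 -74.1 F [-1.8  3.4  6. ] w 15.9
[483.4635751  220.79624105  34.        ] [483.55286149  94.13657949  15.        ] 125.7792470658603
```

```bash
python3 -m inch '[{"x":0,"y":-0.5,"z":0,"yaw":0,"gripper":-1},{"x":0,"y":-1,"z":0,"yaw":0,"gripper":-1},{"x":0,"y":-1,"z":0,"yaw":0,"gripper":-1},{"x":0,"y":-1,"z":0,"yaw":0,"gripper":-1},{"x":0,"y":-1,"z":0,"yaw":0,"gripper":-1},{"x":0,"y":-0.5,"z":0,"yaw":0,"gripper":-1},{"x":0,"y":0,"z":0,"yaw":0,"gripper":-1}]'
python3 -m inch '[{"x":0,"y":-1,"z":0,"yaw":0,"gripper":-1},{"x":0,"y":-1,"z":0,"yaw":0,"gripper":-1},{"x":0,"y":-1,"z":0,"yaw":0,"gripper":-1},{"x":0,"y":-1,"z":0,"yaw":0,"gripper":-1},{"x":0,"y":-0.5,"z":0,"yaw":0,"gripper":-1},{"x":0,"y":0,"z":0,"yaw":0,"gripper":-1}]'
python3 - <<'E'
from h import *
f=grab('side','s5.png',crop=(190,170,350,290),s=5)
s=telemetry.state();th=np.radians(6.8);ey=np.array([-np.sin(th),np.cos(th),0])
print(s['ee_pos'],s['force'],'travel',(np.array(s['ee_pos'])-[494.4,219.6,69.4])@ey)
E
```

```text
time_s: 21.92
ee_pos: [501.2, 168.1, 69.4]
ee_rot: [-179.9, 0.1, -173.2]
force: [1.2, -2.7, 5.6]
gripper_width: 16.1
time_s: 22.42
ee_pos: [507.1, 123.4, 69.4]
ee_rot: [-179.9, 0.2, -173.2]
force: [5.0, -1.3, 5.9]
gripper_width: 16.1
[507.08089983 123.57559703  69.39552415] [ 4.75260324 -2.48854913  4.3664927 ] travel -96.8503889473193
```

View pics/s5.png

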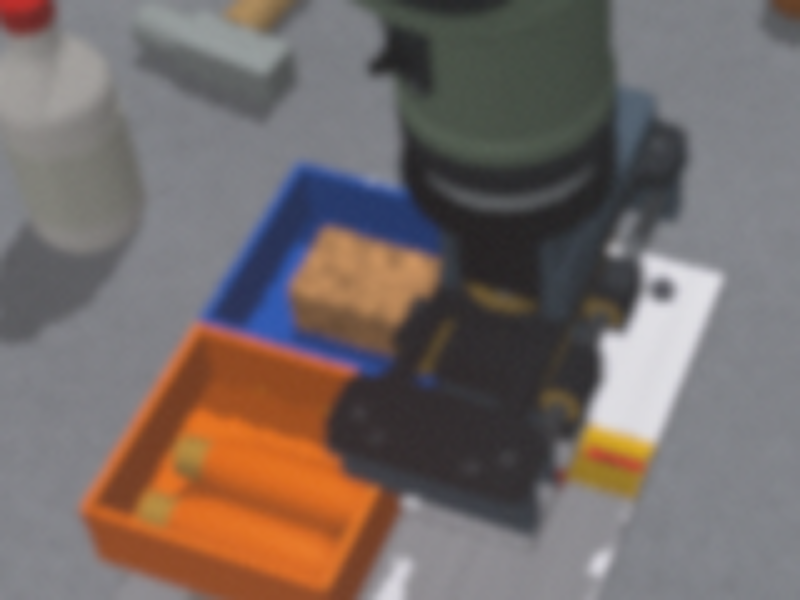

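Everything stays in the bins; the pointer is at crop (562,477) and the notch mark at (615,460), with about 29 mm to go by odometry. I'll go on in small steps and watch the force.

```bash
q(){ grep -E 'pos|force' | tr '\n' ' '; echo; }
python3 -m inch '[{"x":-0.05,"y":-0.4,"z":0,"yaw":0,"gripper":-1},{"x":-0.03,"y":-0.4,"z":0,"yaw":0,"gripper":-1},{"x":0,"y":-0.4,"z":0,"yaw":0,"gripper":-1},{"x":0,"y":0,"z":0,"yaw":0,"gripper":-1}]'|q
python3 -m inch '[{"x":0,"y":-0.2,"z":0,"yaw":0,"gripper":-1},{"x":0,"y":0,"z":0,"yaw":0,"gripper":-1}]'|q
python3 -m inch '[{"x":0,"y":-0.2,"z":0,"yaw":0,"gripper":-1},{"x":0,"y":0,"z":0,"yaw":0,"gripper":-1}]'|q
python3 -m inch '[{"x":0,"y":-0.2,"z":0,"yaw":0,"gripper":-1},{"x":0,"y":0,"z":0,"yaw":0,"gripper":-1}]'|q
python3 -m inch '[{"x":0,"y":-0.2,"z":0,"yaw":0,"gripper":-1},{"x":0,"y":0,"z":0,"yaw":0,"gripper":-1}]'|q
```

```text
ee_pos: [508.6, 112.4, 69.4] force: [3.3, 0.2, 6.2] 
ee_pos: [508.8, 110.8, 69.4] force: [2.0, 0.7, 6.4] 
ee_pos: [509.0, 108.9, 69.4] force: [2.6, 1.5, 6.6] 
ee_pos: [509.2, 107.1, 69.4] force: [3.2, 1.8, 6.0] 
ee_pos: [509.4, 106.3, 69.4] force: [2.3, 7.0, 7.2]
```

```bash
q(){ grep -E 'pos|force' | tr '\n' ' '; echo; }
python3 -m inch '[{"x":0,"y":-0.15,"z":0,"yaw":0,"gripper":-1},{"x":0,"y":0,"z":0,"yaw":0,"gripper":-1}]'|q
python3 -m inch '[{"x":0,"y":-0.15,"z":0,"yaw":0,"gripper":-1},{"x":0,"y":0,"z":0,"yaw":0,"gripper":-1}]'|q
python3 -m inch '[{"x":0,"y":-0.15,"z":0,"yaw":0,"gripper":-1},{"x":0,"y":0,"z":0,"yaw":0,"gripper":-1}]'|q
python3 -m inch '[{"x":0,"y":-0.15,"z":0,"yaw":0,"gripper":-1},{"x":0,"y":0,"z":0,"yaw":0,"gripper":-1}]'|q
```

```text
ee_pos: [509.5, 105.2, 69.4] force: [2.5, 7.2, 6.0] 
ee_pos: [509.8, 102.8, 69.4] force: [2.1, 2.8, 6.2] 
ee_pos: [510.1, 100.8, 69.4] force: [2.8, 1.1, 6.5] 
ee_pos: [510.3, 99.0, 69.4] force: [3.1, 0.3, 6.3]
```

```bash
q(){ grep -E 'pos|force' | tr '\n' ' '; echo; }
python3 -m inch '[{"x":0,"y":-0.1,"z":0,"yaw":0,"gripper":-1},{"x":0,"y":0,"z":0,"yaw":0,"gripper":-1}]'|q
python3 -m inch '[{"x":0,"y":-0.1,"z":0,"yaw":0,"gripper":-1},{"x":0,"y":0,"z":0,"yaw":0,"gripper":-1}]'|q
python3 -m inch '[{"x":0,"y":-0.1,"z":0,"yaw":0,"gripper":-1},{"x":0,"y":0,"z":0,"yaw":0,"gripper":-1}]'|q
python3 -m inch '[{"x":0,"y":0,"z":0,"yaw":0,"gripper":-1},{"x":0,"y":0,"z":0,"yaw":0,"gripper":-1}]'|q
```

```text
ee_pos: [510.5, 98.0, 69.4] force: [2.4, 0.6, 6.9] 
ee_pos: [510.6, 96.9, 69.4] force: [3.4, 1.1, 5.9] 
ee_pos: [510.7, 96.0, 69.4] force: [2.8, 0.8, 6.6] 
ee_pos: [510.7, 96.0, 69.4] force: [4.2, 1.1, 6.0]
```

Run:
```python
from h import *
f=grab('side','s6.png',crop=(270,230,350,290),s=9)
grab('top','t6.png',crop=(220,200,310,250),s=8)
a=cv2.imread('pics/s6.png');b=cv2.imread('pics/t6.png');print(a.shape,b.shape)
```

```text
(540, 720, 3) (400, 720, 3)
```

View pics/s6.png

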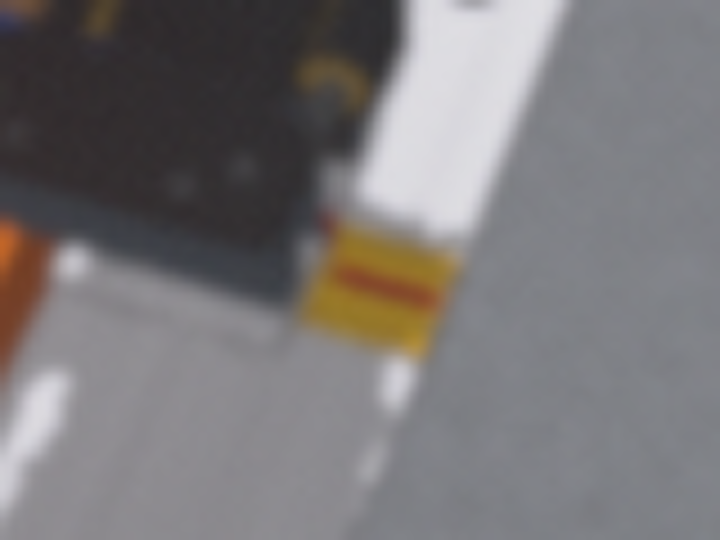

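View pics/t6.png

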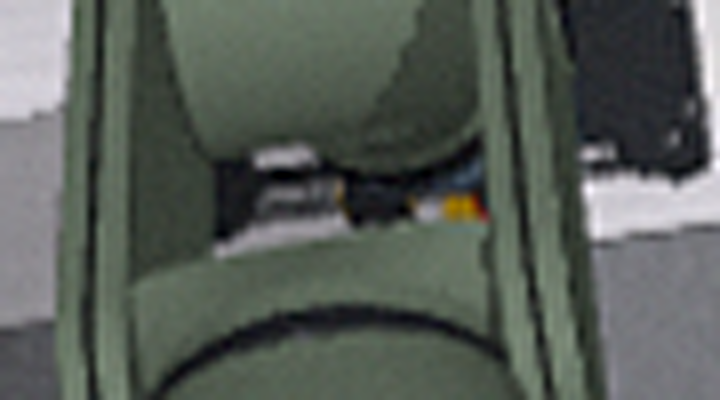

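Side crop: the pointer is partly visible at about (330,224) and the notch mark is centred near (388,283). The arm hides the marks in the top view.

Run:
```python
from h import *
f=dict(np.load('pics/side.npz'))
P=lambda u,z:px2w(f,((u[0]+.5)/9-.5+270,(u[1]+.5)/9-.5+230),z)
th=np.radians(7);ey=np.array([-np.sin(th),np.cos(th),0])
n=P((388,283),15)
for u in((330,218),(330,224),(330,232)): p=P(u,34);print(p,n,(p-n)@ey)
s=telemetry.state();print(s['ee_pos'],(np.array([494.4,219.6,0])-s['ee_pos'])@ey)
```

```text
[499.14029101  94.72795841  34.        ] [484.04540199  93.81398704  15.        ] -0.9324454510017723
[498.34217508  96.23763987  34.        ] [484.04540199  93.81398704  15.        ] 0.6632489316881311
[497.28150069  98.24396553  34.        ] [484.04540199  93.81398704  15.        ] 2.783883436677776
[510.73440354  96.01096932  69.39713733] 124.65847982252684
```

Image (+0.7 mm), odometry (+1.2 mm) and force agree that about 1 mm is left.

```bash
q(){ grep -E 'pos|force|width' | tr '\n' ' '; echo; }
python3 -m inch '[{"x":0,"y":-0.06,"z":0,"yaw":0,"gripper":-1},{"x":0,"y":0,"z":0,"yaw":0,"gripper":-1}]'|q
python3 -m inch '[{"x":0,"y":-0.04,"z":0,"yaw":0,"gripper":-1},{"x":0,"y":0,"z":0,"yaw":0,"gripper":-1},{"x":0,"y":0,"z":0,"yaw":0,"gripper":-1}]'|q
python3 -m inch '[{"x":0,"y":0,"z":0,"yaw":0,"gripper":-1},{"x":0,"y":0,"z":0,"yaw":0,"gripper":-1},{"x":0,"y":0,"z":0,"yaw":0,"gripper":-1},{"x":0,"y":0,"z":0,"yaw":0,"gripper":-1}]'|q
```

```text
ee_pos: [510.8, 95.6, 69.4] force: [3.7, 2.8, 6.0] gripper_width: 16.0 
ee_pos: [510.8, 95.4, 69.4] force: [3.4, 3.1, 6.0] gripper_width: 15.5 
ee_pos: [510.8, 95.4, 69.4] force: [2.7, 2.3, 6.1] gripper_width: 15.4
```

```bash
python3 -c "
from workcell import env,telemetry
s=telemetry.state();print(s['time_s'],s['gripper_width'],s['force']);print(env.job_done())"
```

```text
25.65 15.41359640880071 [2.71988034 2.2602107  6.0883324 ]
the job is handed in; nothing more can be done
None
```

I sorted the parts, slid the caddy into the notch and handed the job in at 25.7 s. The hand-in gave no verdict.

- **Sorting:** The cork block went into the blue bin and both handles into the orange bin while the caddy was still about 126 mm short of the notch. Pictures showed all three lying inside their bins before the slide and again about 29 mm before the notch.
- **Sliding:** I gripped the paddle with 30 N. The push rose to about 7 N at the first crest, fell to nearly zero as the ball was drawn in, then settled near 2.3 N, about the rail's friction.
- **Final position:** Before the last small step, the side picture put the red mark about 0.7 mm short of the notch and the distance travelled put it 1.2 mm short. After that step I estimate within about 0.7 mm. The paddle was still gripped (opening 15.4 mm), and the arm's position did not change over the last readings.
- **Less certain:** The pointer was partly hidden behind the gripper in the last side picture, so that reading is good to about 2 mm. The arm hid the marks in the top view. I took no picture after the last step, and I did not measure the other tools again. They looked untouched where they showed in the pictures.

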